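# Pin the tray stack and peel off the clipped-in top tray

### The arm

A 6-joint arm with a two-finger parallel gripper is mounted at the origin on a cart in front of the work surface, level with it; the furniture and walls round the work are solid. World frame = base frame: x ahead of the robot, y to its left, z up, the work surface at z = 0. Lengths are in m, angles in degrees, forces in N, time in s.
With the tool pointing down it reaches from about 0.4 to 0.825 m from the base axis. Payload 7 kg.
Tool frame: the origin (TCP) lies on the centre line of the jaws, within the pads' length; the fingertips stand 19 mm ahead of it and the grasp point (between the pads) is the TCP (r.tip_extent is the distance from the TCP to the fingertips, in m); z points along the fingers, y is the line along which they close (so a half turn about z gives the same grasp; the last joint's range is limited). The gripper opens to 88 mm and grips with 3 to 60 N. Pads are 19 mm wide; open, the fingers measure 130 mm over their backs; the gripper's body (78 mm by 193 mm) begins 47 mm behind the grasp point.
Start: joints at [-59.639, 20.546, 0.682, 0, -70.136, -16.507], TCP at [0.162, -0.655, 0.246] pointing down, gripper open.
Joint ranges: [-176.03, 176.03], [-82.01, 121.73], [-58.28, 71.71], [-173.87, 95.51], [-174.79, -0.11], [-173.66, 173.66]. Speed limits (degrees/s): [136.94, 136.94, 172.46, 180, 180, 180].

### API

Orientations are given as [roll, pitch, yaw] about the fixed x, y, z axes, in that order (R = Rz(yaw) Ry(pitch) Rx(roll)).
In Python, from plant import r gives the robot as it stands. The module is installed in compiled form; this text tells all that it offers.
- The arm moves only by the tool jog_arm, never from a script. Its argument "deltas" is a list that holds one entry, the list of rows, each a list of 5 numbers: the opening, from -1 (shut) to 1 (fully open), then the shift along the world's x, y, z in cm, then the turn about the world's z in rad. In form: [[[claw, dx, dy, dz, turn], ...]]. A call has 1 to 8 rows; each row shifts and turns the commanded pose from where the row before left it; what a row does not reach is not made up. A row lasts 1/8 s, in which the tool goes at most 62.5 mm and 10.7 degrees, less where a joint would pass 70% of its speed; a pose out of reach is approached as far as the arm can. A call with a gripper value outside its range is refused whole. The fingers move at their own pace and stop on an object; "force" is the grip in N (left out, the last holds). Time passes only in rows, so rows that do not move let the fingers close. It gives the time, the measured TCP pose, the force, the opening and the grip force at its end, in the units of the state.
- r.get_state(): the state, without advancing time (a new reading comes with each control period).
- r.capture(name): name is "scene" or "top" or "wrist"; returns the picture (400x640x3 uint8, blue, green, red); there is no depth.
- r.camera_info(name): a dict with "fx", "fy", "cx", "cy" (pixels), "view" (4x4, takes a point from world to camera coordinates). Camera axes: x right, y up, looking along -z (the intrinsics and any distortion apply to the point x, -y, -z); pixel columns grow to the right and rows downward; lengths in m; the calibration is good to about 2 mm. A picture is of the moment at which its call begins: read the wrist's pose just before it. camera_info takes no time and is no camera call; for the wrist camera it gives the pose at the moment of the call.
- r.close_job(): hands the job in; it is judged then, once.
The state is a dict: "time_s": time; "joints": joint angles; "qd": joint speeds; "joint_torque": joint torques, N m; "tcp_pos": TCP position; "eef_rot": TCP orientation; "contact_force": force on the tool from outside, world axes, zero at the start; "moment": the same for the moment, N m; "gripper_width": finger opening in m; "gripper_force": force on a finger pad.
Only numpy, scipy, OpenCV 4.12 (cv2) and the standard library are available. Lean on these libraries where they do the work, as an engineer would, in place of code of your own. Each camera call takes 0.05 s, during which the arm holds its last target. There are 200 camera calls.

### The job

Push the headed pin fully home so that the lower tray is locked in its cradle, then peel the tightly held top tray off by its thumb tab: raise the tabbed corner until the tray is clearly tilted while the diagonally opposite corner still sits in place in the lower tray, and only then lift it away. Finish while still holding the top tray by the tab, presented roughly level and still, well clear above the middle of the white drip tray, with the pin still home, the lower tray still in the cradle and the felt bob and wax bar left alone.

Things in the scene. Friction and masses are not known exactly. Their poses are not given: they have to be found in the camera images.
- cradle: Fixed pale aluminium cradle, base 232 x 130 x 8 mm. Origin on the worktop below the middle of the tray stack; x runs from the clevis fork to the back stop, z up; at yaw 0 the fork faces the robot. Side rails with lips (up to z 39 mm) hold the lower tray's rim down. Steel fork at x -132 to -93 mm, top of its upper ear at z = 33 mm.
- pin (a joint): Travel of the vertical headed pin in m: 0 = fully raised, 0.024 = fully home with its head on the upper ear. It starts 0 to 3 mm down, already standing in the upper ear; it is stiff (about 6 N to slide it down) and stays where it is left.
- pin_head (a point): Middle of the flat top of the pin's head (20 mm diameter, 8 mm tall; shank 8 mm), 110 mm from the stack's middle along the cradle's -x. 65 mm above the worktop when fully raised, 41 mm when home. Push it straight down with closed fingers.
- lower_tray: Grey formed tray 150 x 110 mm at its 10 mm wide rim, 26 mm deep, walls 25 degrees off vertical, 0.4 kg, loose in the cradle, 8 mm above the worktop. Origin: middle of its underside, axes as the cradle's. Four catch posts stand at its long sides up to 44 mm. A lug on its -x side lies between the fork's ears with a 12 mm hole for the pin.
- top_tray: Same grey tray (150 x 110 x 26 mm, 0.1 kg), nested 12 mm higher on four studs, with a thumb tab on one corner. Origin: middle of its underside; axes as the lower tray's at the start. Four sprung catches of the lower tray (x +40 and -22 mm, y +-57 mm) hold its rim down, some 2 to 4 N each; each lets go once the rim has risen 3 to 4 mm there.
- thumb_tab (a point): Middle of the upright thumb tab, a plate 10 mm thick, 24 long, 22 tall on the rim at tray x -70, y +50 mm. Its length points along the level line from the tray's middle to the tab (35.5 degrees off the tray's long axis); the fingers close across it. 37 mm above the tray's underside, 57 mm above the worktop at the start; the rim is 11 mm lower.
- far_corner (a point): Point on the underside of the top tray over the stud diagonally across from the tab: tray x = +42 mm, y = -24 mm, z = 0. The tray tips about the rim and wall near this corner as the tabbed corner rises.
- far_stud (a point): Top of that stud, fixed in the lower tray (x = +42 mm, y = -24 mm, z = +12 mm in its frame); coincides with far_corner while the corner is seated.
- tray_middle (a point): Middle of the top tray, 13 mm above its underside.
- white_tray: White drip tray, 141 x 151 x 28 mm, empty, fixed to the worktop. Origin at the middle of its underside. The polisher's hanging mesh guard stands behind it, its front about 0.57 m ahead of the robot: carry the tray past in front of it.
- bob: Felt polishing bob, 21 x 62 x 21 mm, lying loose between the cradle and the white tray. Origin under its middle.
- wax_bar: White bar of polishing compound, 32 x 72 x 26 mm, lying loose between the cradle and the white tray. Origin under its middle.

How it is judged (in metres and radians):
On the way, in this order (a step that is already met when the one before it is completed fails the run):
1. the pin is pushed home (value of joint pin above 0.0215 m), for 0.2 s.
2. the tabbed corner is raised (tray tilted over 0.10 rad) while the opposite corner is still within 8 mm of its stud (angle between top_tray's own z axis and vertical above 0.1 rad and z of thumb_tab in the frame of lower_tray above 0.058 m and distance between far_corner and far_stud below 0.008 m), for 0.1 s.
At the end, for the whole second after the job is handed in: Pin home (21.5 of 24 mm or more); lower tray level in the cradle, within 6 mm of its place; top tray held still in the fingers, underside 80 mm or more above the worktop, within 0.26 rad of level, its middle within 45 mm of the drip tray's middle, touching neither tray (value of joint pin above 0.0215 m and horizontal distance between lower_tray and cradle below 0.006 m and z of lower_tray in the frame of cradle below 0.012 m and angle between lower_tray's own z axis and vertical below 0.05 rad and height (world z) of top_tray above 0.08 m and horizontal distance between tray_middle and white_tray below 0.045 m and angle between top_tray's own z axis and vertical below 0.26 rad and linear speed of top_tray below 0.03 m/s and contact force between the fingers and top_tray above 2 N and contact force between top_tray and white_tray below 0.1 N and contact force between top_tray and lower_tray below 0.1 N); the arm keeps its last pose, push and grip.
It fails at once if the felt bob is disturbed (over 30 mm) (distance of bob from where it was at the start of the episode above 0.03 m).
It fails at once if the wax bar is disturbed (over 30 mm) (distance of wax_bar from where it was at the start of the episode above 0.03 m).
It fails at once if the lower tray is pulled up or out of the cradle (distance of lower_tray from where it was at the start of the episode above 0.012 m).
It also fails if it takes over 56 s, if anything falls off the work surface, if the arm or the gripper's body presses on something with over 40 N, if the wrist force passes 120 N, or if a joint passes its speed limit or range.

## Working session

There is one attempt and no reset: what is moved stays moved. The work goes in short steps, Python scripts to look and compute and a tool call to move; the robot and the scene stay as the last step left them, time stands still between calls to the robot, and variables do not carry over. Pictures are saved under pics/ and viewed, at most 12 in all, crops included, and the job is handed in when it is done.

Besides the shell and the picture viewer there is one more tool, called after "Emit:" as name(argument=value, ...), one argument or row to a line, values as JSON. jog_arm: Moves the arm, as the interface text tells. Its arguments: {"type":"object","properties":{"deltas":{"type":"array"},"force":{"type":"number"}},"required":["deltas"]}

```bash
mkdir -p pics
cat > h.py <<'E'
import numpy as np, cv2
from plant import r
def ray(ci,u,v):
    V=np.array(ci["view"]);R=V[:3,:3];t=V[:3,3]
    d=np.array([(u-ci["cx"])/ci["fx"],-(v-ci["cy"])/ci["fy"],-1.])
    return -R.T@t, R.T@d
def onz(ci,u,v,z):
    o,d=ray(ci,u,v); return o+d*(z-o[2])/d[2]
def proj(ci,p):
    V=np.array(ci["view"]);c=V[:3,:3]@np.array(p)+V[:3,3]
    return ci["cx"]+ci["fx"]*c[0]/-c[2], ci["cy"]+ci["fy"]*(-c[1])/-c[2]
E
python3 - <<'E'
from h import *
np.set_printoptions(precision=4,suppress=True)
print(r.get_state())
for n in("scene","top"):
    ci=r.camera_info(n);print(n,ci,ray(ci,320,200)[0]);cv2.imwrite(f"pics/{n}0.png",r.capture(n))
E
```

```text
{'time_s': 0.0, 'joints': array([-59.6376,  20.5913,   0.6337,  -0.0203, -70.1361, -16.5077]), 'qd': array([ 0.0947,  0.1282,  0.0256, -0.0129,  0.042 ,  0.0596]), 'joint_torque': array([  0.0006, -58.2716,  29.3053,   6.9972,   0.0069,  -0.0001]), 'tcp_pos': array([ 0.1615, -0.6549,  0.2446]), 'eef_rot': array([ 179.9048,   -0.0083, -166.1522]), 'contact_force': array([-0.0267, -0.149 , -0.0343]), 'moment': array([-0.01  , -0.0036,  0.0242]), 'gripper_force': 0.0, 'gripper_width': 0.0874506633604744}
scene {'fx': 519.3045837784164, 'fy': 519.3045837784164, 'cx': 323.82541247467765, 'cy': 204.3358853503847, 'view': array([[-0.7914, -0.6112, -0.0142,  0.3714],
       [ 0.3395, -0.4587,  0.8211, -0.2753],
       [-0.5084,  0.645 ,  0.5706, -0.8979],
       [ 0.    ,  0.    ,  0.    ,  1.    ]])} [-0.0692  0.6799  0.7436]
top {'fx': 413.68579577196806, 'fy': 413.68579577196806, 'cx': 318.3983929187374, 'cy': 198.07471308445284, 'view': array([[-0.0138, -0.9999, -0.    , -0.0499],
       [ 0.9841, -0.0136,  0.177 , -0.5237],
       [-0.177 ,  0.0024,  0.9842, -0.8516],
       [ 0.    ,  0.    ,  0.    ,  1.    ]])} [ 0.364  -0.055   0.9309]
```

View pics/top0.png

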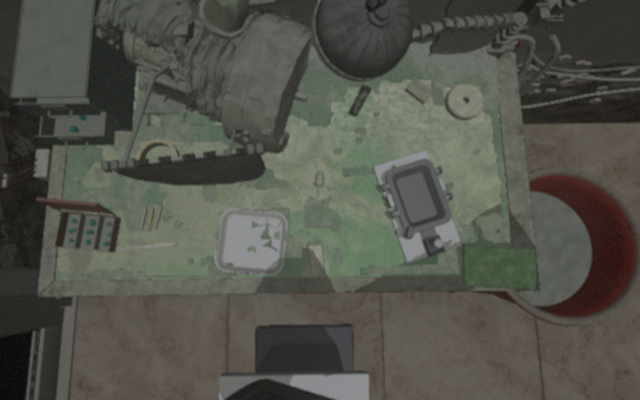

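View pics/scene0.png

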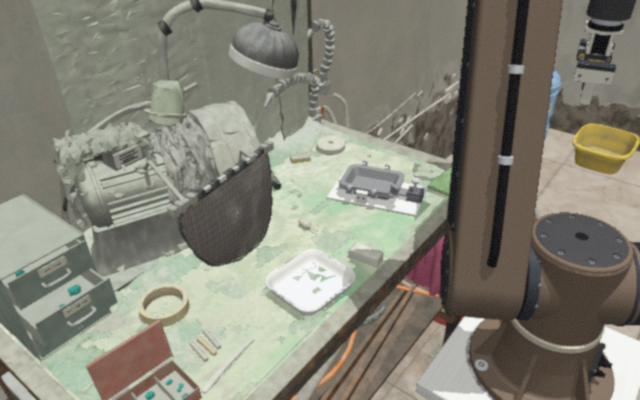

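The top view shows the white tray at about (252,241), the cradle at about (418,208) with its fork at about (433,243), the wax bar near (316,253) and the bob near (320,180). In the scene view the cradle is at about (380,188). I'll enlarge the cradle in both views.

Run:
```python
from h import *
a=cv2.imread("pics/top0.png")[145:270,365:475];b=cv2.imread("pics/scene0.png")[150:220,320:440]
a=np.clip(a.astype(float)*1.8,0,255).astype(np.uint8)
a=cv2.resize(a,None,fx=4.5,fy=4.5,interpolation=cv2.INTER_CUBIC);cv2.imwrite("pics/a.png",a)
cv2.imwrite("pics/b.png",cv2.resize(b,None,fx=6.5,fy=6.5,interpolation=cv2.INTER_CUBIC))
ci=r.camera_info("top")
im=cv2.imread("pics/top0.png");
m=cv2.inRange(im,(135,135,135),(255,255,255));n,l,s,c=cv2.connectedComponentsWithStats(m)
for i in range(1,n):
    if s[i][4]>60:print(s[i],c[i],onz(ci,*c[i],0.0))
```

```text
[375 151  53  32 329] [399.05775076 162.40121581] [ 0.61295843 -0.24573842  0.        ]
[ 224  215   58   53 2187] [249.76726109 241.92226795] [0.43357313 0.09807672 0.        ]
[436 220  23  23 299] [447.62876254 231.80936455] [ 0.45012643 -0.34736534  0.        ]
[400 233  24  28 368] [412.19836957 246.74728261] [ 0.41776312 -0.2657317   0.        ]
[ 291  375   77   25 1447] [335.61161023 385.6406358 ] [ 0.12805346 -0.0880789   0.        ]
```

View pics/a.png

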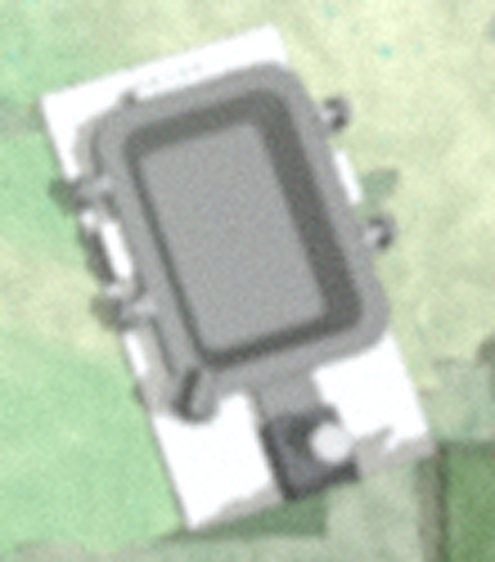

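View pics/b.png

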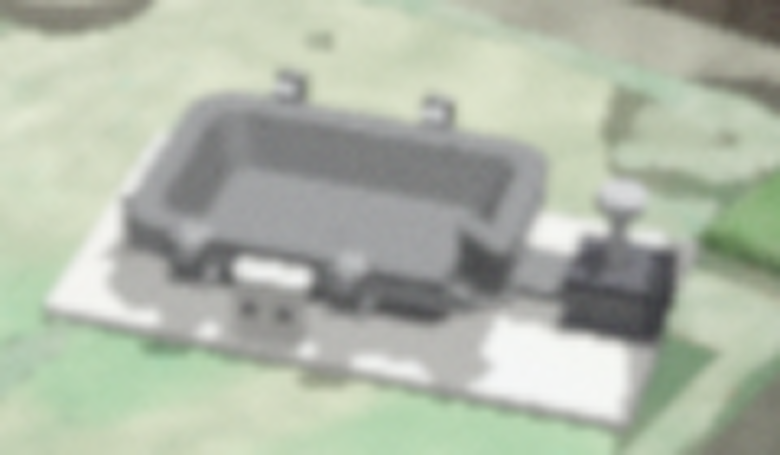

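Crop a: base plate corners about (40,98), (275,25), (435,455) and (188,530); pin head about (332,440); thumb tab top about (195,390), on the lower left. Crop b: pin head about (622,190), tab about (487,250).

Run:
```python
from h import *
np.set_printoptions(precision=4,suppress=True)
ct=r.camera_info("top");cs=r.camera_info("scene")
A=lambda x,y,z:onz(ct,365+(x+.5)/4.5-.5,145+(y+.5)/4.5-.5,z)
c=[A(*p,.008) for p in((40,98),(275,25),(435,455),(188,530))]
print("plate",c,[np.linalg.norm(c[i]-c[i-1]) for i in range(4)])
ctr=sum(c)/4;xd=(c[0]+c[1]-c[2]-c[3]);yaw=np.arctan2(xd[1],xd[0]);print("ctr",ctr,"yaw",np.degrees(yaw))
ph=A(332,440,.0635);print("pinhead",ph)
cs_=lambda x,y,z:onz(cs,320+(x+.5)/6.5-.5,150+(y+.5)/6.5-.5,z)
print("pinhead scene",cs_(622,190,.0635))
tab=A(195,390,.066);print("tab",tab,"tab scene",cs_(480,238,.064))
for n,z in(("rim",0.046),):
    im=cv2.imread("pics/top0.png")
# rim outer edge corners approx: mid of sides
L=A(140,255,.046);R=A(345,205,.046)
for s in(1,):
    X=np.array([np.cos(yaw),np.sin(yaw)]);Y=np.array([-X[1],X[0]])
    O=ph[:2]+.110*X;print("stack from pin",O);print("tab pred",O-.07*X+.05*Y,"tabdir deg",np.degrees(np.arctan2(*(-.07*X+.05*Y)[::-1])))
# white tray, bob, wax
im=cv2.imread("pics/top0.png")
w=A(0,0,0)
m=cv2.inRange(im,(125,125,125),(255,255,255))[200:285,205:300];cn=max(cv2.findContours(m,0,1)[0],key=cv2.contourArea)
b=cv2.minAreaRect(cn);p=cv2.boxPoints(b)+[205,200];q=[onz(ct,*k,.028) for k in p];print("white",q,sum(q)/4,[np.linalg.norm(q[i]-q[i-1]) for i in range(4)])
print("bob",onz(ct,320,180,.01),"wax",onz(ct,316,253,.02))
print("TCP start joints")
cv2.imwrite("pics/c.png",cv2.resize(np.clip(im[150:290,200:350]*1.8,0,255).astype(np.uint8),None,fx=4,fy=4))
```

```text
plate [array([ 0.6022, -0.1849,  0.008 ]), array([ 0.6392, -0.3072,  0.008 ]), array([ 0.4181, -0.373 ,  0.008 ]), array([ 0.3832, -0.2493,  0.008 ])] [np.float64(0.22825495415562783), np.float64(0.12779692519223085), np.float64(0.23070040009151124), np.float64(0.12857982139915883)]
ctr [ 0.5106 -0.2786  0.008 ] yaw 16.472755850424463
pinhead [ 0.4224 -0.3066  0.0635]
pinhead scene [ 0.4233 -0.3098  0.0635]
tab [ 0.4463 -0.2436  0.066 ] tab scene [ 0.4485 -0.2487  0.064 ]
stack from pin [ 0.5279 -0.2754]
tab pred [ 0.4466 -0.2473] tabdir deg 160.9350780584501
white [array([0.3838, 0.1535, 0.028 ]), array([0.4969, 0.1445, 0.028 ]), array([0.4821, 0.0215, 0.028 ]), array([0.3697, 0.0332, 0.028 ])] [0.4331 0.0882 0.028 ] [np.float64(0.12113794141368099), np.float64(0.11341439051496864), np.float64(0.12386424267709387), np.float64(0.11305593398201305)]
bob [ 0.5714 -0.0615  0.01  ] wax [ 0.4059 -0.0503  0.02  ]
TCP start joints
```

View pics/c.png

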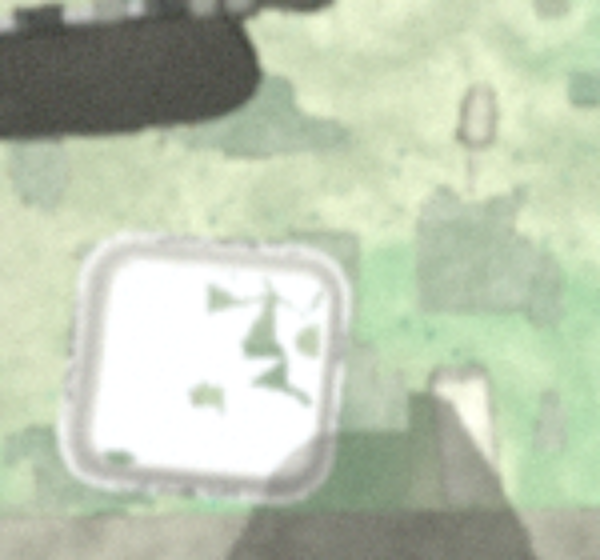

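Crop c shows the white tray spanning about (62–352, 235–500), with the wax bar near (465,430) and the bob near (478,117). The pin agrees across both views to 3 mm: about (0.4225,−0.308). I'll move above it with the fingers closed and turn to the tab's grasp yaw on the way.

Emit:
jog_arm(
  deltas=[
    [[-1,3.25,4.33,0,-0.072],[-1,3.25,4.33,0,-0.072],[-1,3.25,4.33,0,-0.072],[-1,3.25,4.33,0,-0.072],[-1,3.25,4.33,0,-0.072],[-1,3.25,4.33,0,-0.072],[-1,3.25,4.33,-2,-0.072],[-1,3.25,4.33,-2,-0.072]],
  ],
  force=30,
)

```text
time_s: 1.1
tcp_pos: [0.4224, -0.3074, 0.2052]
eef_rot: [180.0, 0.0, 160.7]
contact_force: [0.2, -1.8, -0.2]
gripper_width: 0.0135
gripper_force: 0.0
```

Emit:
jog_arm(
  deltas=[
    [[-1,0,0,-3,0],[-1,0,0,-3,0],[-1,0,0,-3,0],[-1,0,0,0,0]],
  ],
)

```text
time_s: 1.6
tcp_pos: [0.4199, -0.3083, 0.1135]
eef_rot: [-180.0, -0.3, 160.8]
contact_force: [0.4, -0.6, 1.0]
gripper_width: 0.0005
gripper_force: 0.0
```

Run:
```python
from h import *
np.set_printoptions(precision=4,suppress=True)
ci=r.camera_info("wrist");print(ci,r.get_state()["tcp_pos"]);im=r.capture("wrist");cv2.imwrite("pics/w1.png",im)
for p in([.4225,-.308,.064],[.447,-.247,.068],[.512,-.2785,.046]):print(proj(ci,p))
```

```text
{'fx': 290.5887475459968, 'fy': 290.5887475459968, 'cx': 319.7430119813518, 'cy': 202.70644734104496, 'view': array([[ 0.3292,  0.9443,  0.0008,  0.1524],
       [-0.9128,  0.3184, -0.2556,  0.478 ],
       [-0.2416,  0.0834,  0.9668, -0.1356],
       [ 0.    ,  0.    ,  0.    ,  1.    ]])} [ 0.4199 -0.3083  0.1135]
(np.float64(320.67944152041366), np.float64(234.6179264718217))
(np.float64(416.8654721371032), np.float64(240.90739770160582))
(np.float64(390.4937675178992), np.float64(312.3725669849048))
```

View pics/w1.png

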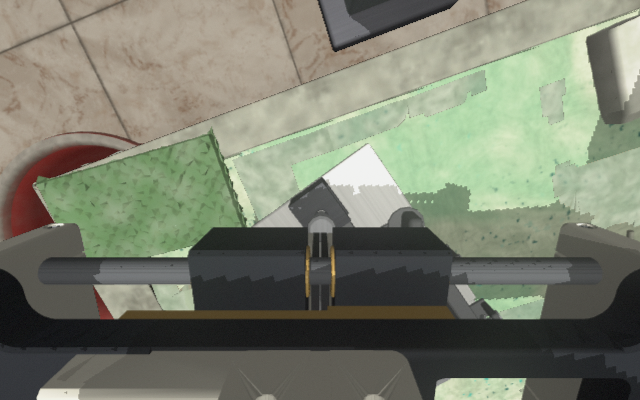

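The wrist view shows the pin head at about (320,220), right under the fingertips, and the tab near (405,218). Pushing down.

Emit:
jog_arm(
  deltas=[
    [[-1,0.2,0,-1.5,0],[-1,0,0,-1.0,0],[-1,0,0,-0.6,0],[-1,0,0,-0.6,0],[-1,0,0,-0.6,0],[-1,0,0,-0.6,0],[-1,0,0,-0.4,0],[-1,0,0,-0.1,0]],
  ],
)

```text
time_s: 2.65
tcp_pos: [0.4235, -0.309, 0.0618]
eef_rot: [-180.0, -0.0, 160.9]
contact_force: [-1.5, 1.3, 5.8]
gripper_width: 0.0
gripper_force: 2.9
```

Emit:
jog_arm(
  deltas=[
    [[-1,0,0,-0.2,0],[-1,0,0,-0.2,0],[-1,0,0,-0.1,0],[-1,0,0,0,0]],
  ],
)

```text
time_s: 3.15
tcp_pos: [0.4238, -0.3093, 0.0597]
eef_rot: [-179.9, 0.1, 160.9]
contact_force: [-9.5, 9.1, 36.1]
gripper_width: 0.0003
gripper_force: 17.9
```

Emit:
jog_arm(
  deltas=[
    [[-1,0,0,2,0],[-1,0,0,4,0],[-1,3,1.3,3,0],[-0.2,3,1.3,0,0],[-0.2,3,1.2,0,0],[-0.2,0,0,0,0],[-0.2,0,0,0,0]],
  ],
)

```text
time_s: 4.03
tcp_pos: [0.5131, -0.2709, 0.1462]
eef_rot: [-180.0, -0.0, 160.9]
contact_force: [1.0, -0.2, -0.0]
gripper_width: 0.0327
gripper_force: 0.0
```

Run:
```python
from h import *
np.set_printoptions(precision=4,suppress=True)
s=r.get_state();ci=r.camera_info("wrist");print(s["tcp_pos"],s["gripper_width"]);im=r.capture("wrist");cv2.imwrite("pics/w2.png",im)
for p in([.4225,-.308,.041],[.447,-.247,.068]):print(proj(ci,p))
np.save("w2.npy",ci["view"])
```

```text
[ 0.5131 -0.2709  0.1462] 0.03268780990829586
(np.float64(239.07698734421615), np.float64(121.76343436732886))
(np.float64(320.18469493125446), np.float64(125.83155527399762))
```

View pics/w2.png

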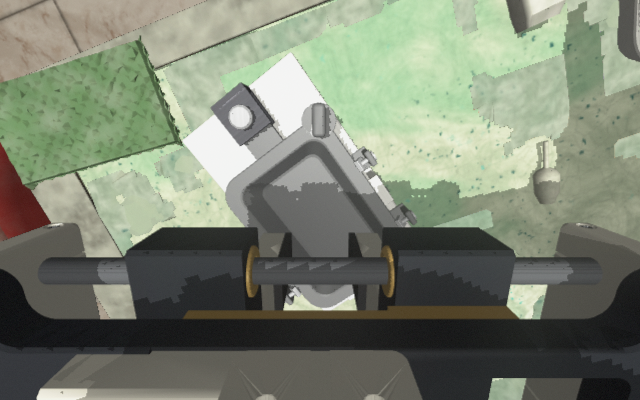

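The wrist view shows the tab upright at about (320,104–136), aligned with the image vertical so the grasp yaw is right. The pin head is home at about (240,117).

Run:
```python
from h import *
np.set_printoptions(precision=4,suppress=True)
ci=r.camera_info("wrist");T=r.get_state()["tcp_pos"]
im=cv2.imread("pics/w2.png").astype(int)
print(im[98:146:2,320].mean(1).astype(int))
print(im[116,300:342].mean(1).astype(int))
for v in(104,118,131,136):print(v,onz(ci,320,v,.068),(onz(ci,320,v,.068)-T)*100)
print("pin",onz(ci,240,117,.041))
ct=r.camera_info("top");print("white",onz(ct,251.75,241.75,.028))
```

```text
[244 243 201 126 162 172 172 171 174 171 170 169 170 167 167 165 164 162
 143  97 164 158 124  94]
[244 234 194 178 178 178 179 178 179 178 179 155 113 124 139 157 164 167
 169 171 171 169 130 125 112  91 111 116 116 166 178 179 179 179 177 132
 143 137 145 188 197 194]
104 [ 0.4326 -0.2424  0.068 ] [-8.0244  2.8672 -7.83  ]
118 [ 0.4416 -0.2455  0.068 ] [-7.1224  2.553  -7.83  ]
131 [ 0.4502 -0.2485  0.068 ] [-6.2652  2.2543 -7.83  ]
136 [ 0.4535 -0.2496  0.068 ] [-5.9303  2.1376 -7.83  ]
pin [ 0.4191 -0.306   0.041 ]
white [0.4318 0.0892 0.028 ]
```

Emit:
jog_arm(
  deltas=[
    [[-0.2,-3.4,1.2,0,0],[-0.2,-3.4,1.2,0,0],[-0.2,0,0,-2,0],[-0.2,0,0,-2,0],[-0.2,0,0,-2,0],[-0.2,0,0,-1.4,0],[-0.2,0,0,-0.4,0],[-0.2,0,0,0,0]],
  ],
)

```text
time_s: 5.08
tcp_pos: [0.4456, -0.2471, 0.0687]
eef_rot: [-180.0, -0.0, 160.8]
contact_force: [-0.3, -0.4, -0.1]
gripper_width: 0.0352
gripper_force: 0.0
```

Emit:
jog_arm(
  deltas=[
    [[-1,0,0,0,0],[-1,0,0,0,0],[-1,0,0,0,0],[-1,0,0,0,0]],
  ],
  force=35,
)

```text
time_s: 5.58
tcp_pos: [0.4458, -0.247, 0.0688]
eef_rot: [180.0, 0.0, 160.9]
contact_force: [-0.7, 0.3, 1.5]
gripper_width: 0.0094
gripper_force: 35.0
```

The tab is gripped at about 10 mm width. Peeling slowly now.

Emit:
jog_arm(
  deltas=[
    [[-1,0,0,0.2,0],[-1,0.02,0,0.2,0],[-1,0.02,-0.01,0.2,0],[-1,0.02,-0.01,0.2,0],[-1,0.03,-0.01,0.2,0],[-1,0,0,0,0]],
  ],
)

```text
time_s: 6.32
tcp_pos: [0.4465, -0.2472, 0.0788]
eef_rot: [180.0, 0.0, 160.9]
contact_force: [-1.4, 0.8, -3.3]
gripper_width: 0.0098
gripper_force: 35.0
```

Emit:
jog_arm(
  deltas=[
    [[-1,0.03,-0.01,0.2,0],[-1,0.03,-0.01,0.2,0],[-1,0.03,-0.01,0.2,0],[-1,0.03,-0.01,0.2,0],[-1,0,0,0,0]],
  ],
)

```text
time_s: 6.95
tcp_pos: [0.4481, -0.2478, 0.0869]
eef_rot: [180.0, 0.1, 160.9]
contact_force: [0.0, -0.0, -1.5]
gripper_width: 0.0098
gripper_force: 35.0
```

Run:
```python
from h import *
s=r.get_state();print(s["tcp_pos"],s["contact_force"],s["moment"])
im=r.capture("scene")[150:220,320:440];cv2.imwrite("pics/s3.png",cv2.resize(im,None,fx=6.5,fy=6.5,interpolation=cv2.INTER_CUBIC))
```

```text
[ 0.44807811 -0.24775711  0.08693066] [ 0.0497933  -0.00607171 -1.48099107] [ 0.0047329   0.08975413 -0.00768075]
```

View pics/s3.png

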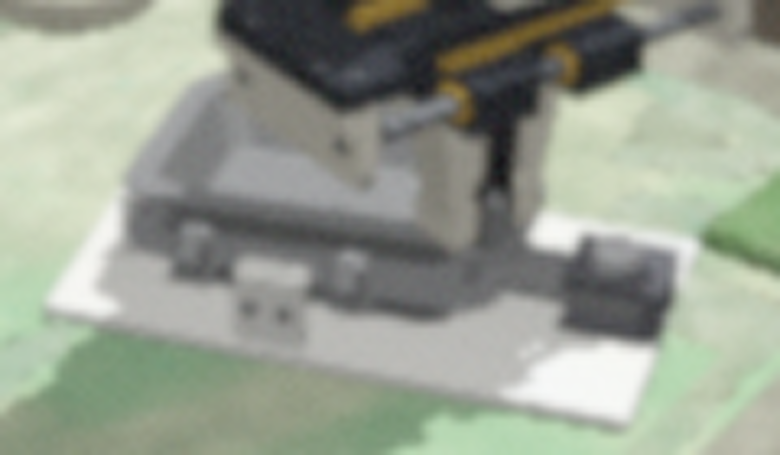

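The tab corner is raised, with the gripper at about (480,150–240). I'll measure the rise of the far rim edge numerically in both scene pictures.

Run:
```python
from h import *
np.set_printoptions(precision=1,suppress=True,linewidth=200)
a=cv2.imread("pics/scene0.png");b=r.capture("scene");cv2.imwrite("pics/scene3.png",b)
C=r.camera_info("scene")
Oc=np.array([.5255,-.277]);yaw=np.radians(16.4);X=np.array([np.cos(yaw),np.sin(yaw)]);Y=np.array([-X[1],X[0]])
P=lambda x,y,z:proj(C,[*(Oc+x*X+y*Y),z])
for n,x,y in(("far",.075,-.055),("+x+y",.075,.055),("-x-y",-.075,-.055)):print(n,P(x,y,.046),P(x,y,.064))
for c in range(340,362,3):print(c,"0:",a[152:186,c].mean(1).astype(int),"\n    3:",b[152:186,c].mean(1).astype(int))
print(r.get_state()["time_s"])
```

```text
far (np.float64(351.70824981660326), np.float64(162.18196003788432)) (np.float64(351.82015999733915), np.float64(156.27235905493873))
+x+y (np.float64(337.5449286437056), np.float64(183.0368186448364)) (np.float64(337.55121154417515), np.float64(176.90881716616568))
-x-y (np.float64(406.96790823004335), np.float64(172.1720536104433)) (np.float64(407.51159575114997), np.float64(166.13556016586097))
340 0: [153 183 197 203 203 205 207 206 208 209 209 208 205 206 207 207 206 204 203 201 202 203 206 214 224 227 221 201 168 156 151 136 120 117] 
    3: [154 183 199 204 205 207 208 208 210 211 210 208 208 207 208 207 207 205 204 203 201 197 187 176 167 163 161 161 152 137 131 124 121 119]
343 0: [199 202 205 205 205 206 209 211 213 213 209 205 203 205 209 212 212 210 212 217 220 217 206 189 173 165 164 162 162 162 163 157 143 118] 
    3: [198 203 207 205 206 207 209 211 214 213 210 206 204 204 210 213 209 201 187 175 166 162 164 160 158 160 160 151 126 111 109 108 110 108]
346 0: [203 203 206 206 204 205 211 210 209 209 207 208 206 208 209 208 203 195 188 179 170 163 161 159 154 145 135 1
[... 933 characters left out ...]
 148 158 154 144 142 144 138 138 141 140 143 139 139 137 138 145 151 156 161 164 162 151 121 108 100  80  75  80]
358 0: [204 205 205 204 203 201 202 202 207 213 212 205 184 168 159 139 130 130 131 132 133 133 135 144 158 162 164 162 163 162 164 163 161 161] 
    3: [ 54  64  52  39  43  62 100 124 127 123 119 124 132 134 133 136 137 139 141 142 150 162 164 163 164 164 162 155 132 114 103  89  77  75]
361 0: [202 204 206 206 207 207 204 202 204 204 206 203 179 165 160 147 129 125 126 124 126 124 126 133 148 161 162 162 161 163 162 162 161 163] 
    3: [ 49  48  51  49  42  40  44  63 101 125 132 134 133 134 135 133 135 132 130 129 137 154 160 162 164 163 162 159 148 119 107  98  81  74]
7.05
```

The far rim corner appears to have risen about 8 mm, so the pads held the tray too stiffly. Easing the grip will let it pivot in the pads until that corner sits down again.

Emit:
jog_arm(
  deltas=[
    [[-1,0,0,-0.2,0],[-1,0,0,0,0],[-1,0,0,0,0]],
  ],
  force=5,
)

```text
time_s: 7.42
tcp_pos: [0.4477, -0.2477, 0.0845]
eef_rot: [-180.0, -0.0, 160.9]
contact_force: [0.2, 0.6, -1.0]
gripper_width: 0.0097
gripper_force: 5.0
```

```bash
cat > edge.py <<'E'
from h import *
# rise (mm) of rim outline vs start, along columns near far corner and +x+y corner
a=cv2.imread("pics/scene0.png").mean(2)
def run(name):
    b=r.capture("scene");cv2.imwrite(name,b);b=b.mean(2)
    for c in(340,343,346,349,351,352):
        e=[]
        for m in(a,b):
            col=m[155:186,c]; k=next(i for i in range(len(col)) if col[i]<185); e.append(k-(185-col[k])/(col[k-1]-col[k]))
        print(c,"rise mm %.1f"%((e[0]-e[1])*3.0),end="; ")
    s=r.get_state();print(s["tcp_pos"],s["contact_force"],s["moment"],s["gripper_force"],s["gripper_width"])
E
python3 -c "
import edge;edge.run('pics/s4.png')"
```

```text
340 rise mm 11.8; 343 rise mm 10.8; 346 rise mm 8.1; 349 rise mm 4.7; 351 rise mm 4.8; 352 rise mm 27.3; [ 0.44769951 -0.24765688  0.08452601] [-0.31146944  0.3388287  -0.64288577] [ 0.08497108 -0.04870063  0.03795395] 5.000076144933701 0.009715568327014087
```

Emit:
jog_arm(
  deltas=[
    [[-1,0,0,0,0],[-1,0.03,-0.01,0.2,0],[-1,0.03,-0.01,0.2,0],[-1,0.03,-0.01,0.2,0],[-1,0,0,0,0]],
  ],
  force=3,
)

```text
time_s: 8.1
tcp_pos: [0.4487, -0.248, 0.0908]
eef_rot: [180.0, 0.0, 160.8]
contact_force: [-0.6, 0.7, -0.2]
gripper_width: 0.0099
gripper_force: 3.0
```

```bash
python3 -c "
import edge;edge.run('pics/s5.png')"
```

```text
340 rise mm 12.7; 343 rise mm 11.8; 346 rise mm 8.1; 349 rise mm 3.7; 351 rise mm 3.8; 352 rise mm 4.1; [ 0.44868517 -0.24796192  0.09067137] [ 0.15769426  0.35482224 -0.20106335] [ 0.01165551 -0.03697539  0.00849099] 3.000030890107155 0.010166188657124941
```

```bash
python3 -c "
import cv2,numpy as np
f=lambda n:cv2.resize(cv2.imread(n)[145:220,325:425],None,fx=4,fy=4,interpolation=cv2.INTER_CUBIC)
cv2.imwrite('pics/d.png',np.hstack([f('pics/s4.png'),f('pics/s5.png')]))"
```

```text
(no output)
```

View pics/d.png

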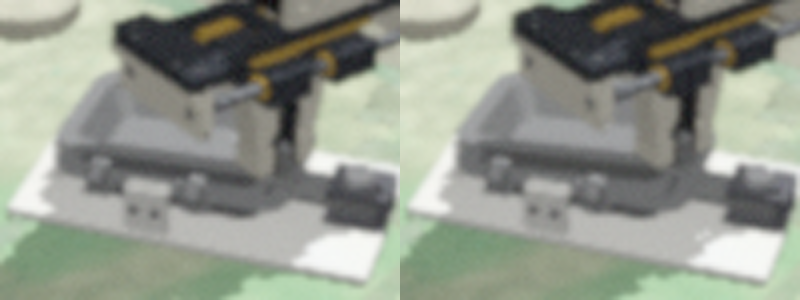

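The gripper stays upright while the near long rim edge runs visibly flatter than at the start ((60,145)→(240,165)). I'll measure that edge's slope numerically for the tilt.

Run:
```python
from h import *
C=r.camera_info("scene")
Oc=np.array([.5255,-.277]);yaw=np.radians(16.4);X=np.array([np.cos(yaw),np.sin(yaw)]);Y=np.array([-X[1],X[0]])
P=lambda x,y,z:np.array(proj(C,[*(Oc+x*X+y*Y),z]))
print("edge start pred",P(.06,.055,.044),P(-.03,.055,.044))
for n in("scene0","scene3","s4","s5"):
    m=cv2.GaussianBlur(cv2.imread(f"pics/{n}.png").mean(2),(0,0),1)
    pts=[]
    for c in range(343,376,2):
        base=P(.06,.055,.044)+(P(-.03,.055,.044)-P(.06,.055,.044))*(c-P(.06,.055,.044)[0])/(P(-.03,.055,.044)-P(.06,.055,.044))[0]
        y0=int(base[1])-10; g=np.diff(m[y0:y0+15,c]); k=g.argmin()
        pts.append((c,y0+k+.5))
    pts=np.array(pts)
    # depth z from column x on the edge plane y=+55mm: cast ray to vertical plane
    out=[]
    for u,v in pts:
        o,d=ray(C,u,v);q=np.array([*(Oc+.055*Y)]);t=((q-o[:2])@Y)/(d[:2]@Y);p=o+t*d;out.append(((p[:2]-Oc)@X*1e3,p[2]*1e3))
    out=np.array(out);f=np.polyfit(out[:,0],out[:,1],1)
    for _ in range(5):
        res=abs(out[:,1]-np.polyval(f,out[:,0]));f=np.polyfit(*out[res<=max(2,np.median(res))].T,1)
    print(n,"slope %.3f z0 %.1f"%tuple(f),"tilt %.3f"%(-f[0]/.814),np.round(out[:,1],0))
```

```text
edge start pred [343.19695813 184.81892222] [377.97184821 191.63024466]
scene0 slope -0.005 z0 45.0 tilt 0.006 [45. 43. 41. 39. 44. 45. 46. 47. 48. 49. 47. 49. 47. 45. 40. 39. 43.]
scene3 slope -0.118 z0 66.3 tilt 0.145 [59. 61. 59. 60. 61. 65. 66. 67. 65. 67. 65. 66. 67. 68. 66. 67. 69.]
s4 slope -0.088 z0 63.7 tilt 0.108 [57. 55. 56. 60. 61. 62. 60. 62. 63. 64. 62. 63. 64. 65. 63. 65. 66.]
s5 slope -0.170 z0 67.7 tilt 0.209 [57. 58. 59. 60. 61. 62. 63. 64. 65. 67. 68. 66. 67. 68. 69. 70. 69.]
```

The tilt is about 0.13–0.2 rad with the far corner seated. I'll raise a little more with the light grip, pause, then measure again.

Emit:
jog_arm(
  deltas=[
    [[-1,0.02,-0.01,0.2,0],[-1,0,0,0,0],[-1,0.0,0,0.2,0],[-1,0,0,0,0]],
  ],
)

```text
time_s: 8.65
tcp_pos: [0.4488, -0.2481, 0.0947]
eef_rot: [-180.0, 0.0, 160.9]
contact_force: [0.3, 0.1, 0.1]
gripper_width: 0.0096
gripper_force: 3.0
```

Run:
```python
import edge;edge.run('pics/s6.png')
from h import *
C=r.camera_info("scene")
Oc=np.array([.5255,-.277]);yaw=np.radians(16.4);X=np.array([np.cos(yaw),np.sin(yaw)]);Y=np.array([-X[1],X[0]])
P=lambda x,y,z:np.array(proj(C,[*(Oc+x*X+y*Y),z]))
A=P(.06,.055,.044);B=P(-.03,.055,.044)
for n in("s5","s6"):
    m=cv2.GaussianBlur(cv2.imread(f"pics/{n}.png").mean(2),(0,0),1);out=[]
    for c in range(343,382,2):
        y0=int((A+(B-A)*(c-A[0])/(B-A)[0])[1])-13; v=y0+np.diff(m[y0:y0+16,c]).argmin()+.5
        o,d=ray(C,c,v);t=((Oc+.055*Y-o[:2])@Y)/(d[:2]@Y);p=o+t*d;out.append(((p[:2]-Oc)@X*1e3,p[2]*1e3))
    out=np.array(out);print(n,np.round(out[:,0]),np.round(out[:,1]),np.polyfit(*out.T,1))
```

```text
340 rise mm 1.7; 343 rise mm -0.8; 346 rise mm -5.5; 349 rise mm -6.3; 351 rise mm -5.8; 352 rise mm -5.8; [ 0.44880587 -0.24803305  0.0946343 ] [-0.28787418  1.21787667 -0.21497312] [-0.04451497  0.02287083  0.00257587] 3.000016137957573 0.009771951151498726
s5 [ 61.  55.  50.  45.  40.  35.  29.  24.  19.  14.   9.   4.  -1.  -6.
 -11. -16. -21. -26. -31. -36.] [57. 58. 59. 60. 61. 62. 63. 64. 65. 67. 68. 66. 67. 68. 69. 70. 69. 70.
 71. 72.] [-0.14668302 66.95450501]
s6 [ 61.  56.  50.  45.  40.  35.  29.  24.  19.  14.   9.   4.  -1.  -6.
 -11. -16. -21. -26. -31. -36.] [54. 78. 59. 60. 61. 59. 60. 62. 63. 64. 65. 66. 67. 68. 69. 67. 69. 70.
 71. 72.] [-0.10904195 66.37049515]
```

With the lighter grip the far corner dropped fully in (tilt about 0.17). The tray now hangs slightly back toward the tab, so I'll nudge it toward the far corner and a touch lower, keeping that corner right at its stud while tilted.

Emit:
jog_arm(
  deltas=[
    [[-1,0.1,-0.03,0,0],[-1,0,0,-0.1,0],[-1,0.1,-0.04,0,0],[-1,0.0,0,-0.1,0],[-1,0.1,-0.03,0,0],[-1,0,0,-0.1,0],[-1,0,0,0,0]],
  ],
)

```text
time_s: 9.57
tcp_pos: [0.4519, -0.2491, 0.0915]
eef_rot: [180.0, 0.0, 160.9]
contact_force: [-0.9, -1.6, -0.7]
gripper_width: 0.0099
gripper_force: 3.0
```

```bash
cat > tilt.py <<'E'
from h import *
def run(n):
    C=r.camera_info("scene")
    Oc=np.array([.5255,-.277]);yaw=np.radians(16.4);X=np.array([np.cos(yaw),np.sin(yaw)]);Y=np.array([-X[1],X[0]])
    P=lambda x,y,z:np.array(proj(C,[*(Oc+x*X+y*Y),z]))
    A=P(.06,.055,.044);B=P(-.03,.055,.044)
    m=cv2.GaussianBlur(cv2.imread(n).mean(2),(0,0),1);out=[]
    for c in range(343,382,2):
        y0=int((A+(B-A)*(c-A[0])/(B-A)[0])[1])-13; v=y0+np.diff(m[y0:y0+16,c]).argmin()+.5
        o,d=ray(C,c,v);t=((Oc+.055*Y-o[:2])@Y)/(d[:2]@Y);p=o+t*d;out.append(((p[:2]-Oc)@X*1e3,p[2]*1e3))
    out=np.array(out);print(n,np.round(out[:,1]))
E
python3 -c "
import edge;edge.run('pics/s7.png')
import tilt;tilt.run('pics/s7.png')"
```

```text
340 rise mm 7.1; 343 rise mm 3.8; 346 rise mm 1.2; 349 rise mm -2.8; 351 rise mm -3.2; 352 rise mm -3.3; [ 0.45186415 -0.24904922  0.09152274] [-0.34828191 -0.74120991 -0.73243014] [-0.07305255 -0.1212278   0.00436707] 2.9998721927404404 0.009972493665364788
pics/s7.png [54. 55. 56. 60. 61. 62. 60. 62. 63. 64. 65. 66. 67. 65. 66. 67. 69. 70.
 71. 72.]
```

The edge profile now runs 72→54 mm over about 97 mm, a tilt of about 0.16 rad, with the far corner at its seat. I'll tighten the grip and lift away.

Emit:
jog_arm(
  deltas=[
    [[-1,0,0,0,0],[-1,0,0,0,0],[-1,0,0,0.3,0],[-1,0,0,0.3,0],[-1,0,0,0.5,0],[-1,0,0,0.8,0],[-1,0,0,1,0],[-1,0,0,1,0]],
  ],
  force=60,
)

```text
time_s: 10.62
tcp_pos: [0.452, -0.2491, 0.1315]
eef_rot: [180.0, 0.0, 160.9]
contact_force: [0.5, 0.1, -0.5]
gripper_width: 0.0094
gripper_force: 60.0
```

Emit:
jog_arm(
  deltas=[
    [[-1,0,0,1.5,0],[-1,0,0,1.5,0],[-1,0,0,2,0],[-1,0,0,2,0],[-1,0,0,1.5,0],[-1,0,0,1,0],[-1,0,0,0,0],[-1,0,0,0,0]],
  ],
)

```text
time_s: 11.62
tcp_pos: [0.4514, -0.2489, 0.2249]
eef_rot: [180.0, -0.1, 160.8]
contact_force: [-0.6, -0.2, -0.8]
gripper_width: 0.0095
gripper_force: 60.0
```

Run:
```python
from h import *
s=r.get_state();print(s["tcp_pos"],s["contact_force"],s["moment"])
b=r.capture("scene");cv2.imwrite("pics/s8.png",b);t=r.capture("top");cv2.imwrite("pics/t8.png",t)
f=lambda m,k:cv2.resize(m,None,fx=k,fy=k,interpolation=cv2.INTER_CUBIC)
A=f(b[100:225,310:450],3.2);B=f(np.clip(t[140:265,360:475]*1.8,0,255).astype(np.uint8),3.0)
h=max(A.shape[0],B.shape[0]);pad=lambda m:cv2.copyMakeBorder(m,0,h-m.shape[0],0,0,0)
o=np.hstack([pad(A),pad(B)]);print(o.shape);cv2.imwrite("pics/e.png",o)
```

```text
[ 0.45142286 -0.24889107  0.22488591] [-0.6243869  -0.20392206 -0.77584239] [-0.01804314  0.02454055 -0.00850148]
(400, 793, 3)
```

View pics/e.png

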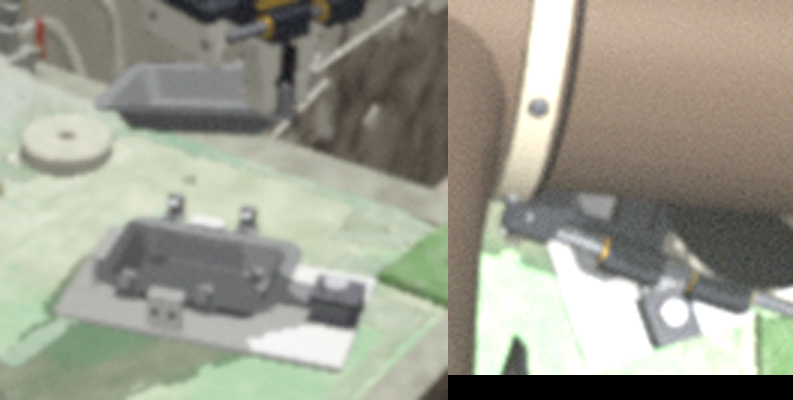

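The tray is free in the fingers and the lower tray and pin stay in place. Its rim corner is at about (100,103) in the crop. I'll work out the tilt and the carry.

Run:
```python
from h import *
np.set_printoptions(precision=4,suppress=True)
C=r.camera_info("scene");T=np.array([.4514,-.2489,.2249])
y=np.radians(16.4);X=np.array([np.cos(y),np.sin(y)]);Y=np.array([-X[1],X[0]])
for th in(0,.1,.15,.2,.25,.3):
    # rotate about tab closing axis; diag e
    e=(.814*X-.581*Y);n=(.581*X+.814*Y);out=[]
    for q in((.075,.055),(.075,-.055)):
        rel=np.array([q[0]+.07,q[1]-.05]);d=rel@np.array([.814,-.581]);w=rel@np.array([.581,.814]);h=-.0228
        p=T.copy();p[:2]+=(d*np.cos(th)+h*np.sin(th))*e+w*n;p[2]+=h*np.cos(th)-d*np.sin(th);u,v=proj(C,p);out+=[(u-310)*3.2,(v-100)*3.2]
    print(th,np.array(out))
e=np.array([.814*X-.581*Y])[0];print("mid offset world (86mm)",.086*e)
W=np.array([.4318,.0892]);
for turn in(0,30,60,90,120,-30,-60):
    a=np.radians(turn);R=np.array([[np.cos(a),-np.sin(a)],[np.sin(a),np.cos(a)]]);print(turn,"TCP target",W-R@(.08*e),"delta cm",(W-R@(.08*e)-T[:2])*100)
```

```text
0 [ 80.479   81.9397 129.2866  22.6853]
0.1 [ 82.6959  97.4601 131.3014  45.0515]
0.15 [ 84.1231 105.2453 132.7935  56.2674]
0.2 [ 85.758  113.0275 134.602   67.4802]
0.25 [ 87.5966 120.7919 136.7219  78.6715]
0.3 [ 89.6349 128.5242 139.1478  89.8234]
mid offset world (86mm) [ 0.0813 -0.0282]
0 TCP target [0.3562 0.1154] delta cm [-9.5194 36.4303]
30 TCP target [0.3532 0.0741] delta cm [-9.8168 32.2995]
60 TCP target [0.3713 0.0368] delta cm [-8.0089 28.5735]
90 TCP target [0.4056 0.0136] delta cm [-4.5803 26.2506]
120 TCP target [0.4469 0.0106] delta cm [-0.4495 25.9532]
-30 TCP target [0.3794 0.1497] delta cm [-7.1965 39.8589]
-60 TCP target [0.4167 0.1678] delta cm [-3.4705 41.6668]
```

Tilt is about 0.16 rad, within limits. I'll turn the tray in place before carrying it past in front of the guard.

Emit:
jog_arm(
  deltas=[
    [[-1,0,0,0,0.07],[-1,0,0,0,0.15],[-1,0,0,0,0.15],[-1,0,0,0,0.15],[-1,0,0,0,0.15],[-1,0,0,0,0.15],[-1,0,0,0,0.15],[-1,0,0,0,0.15]],
  ],
)

```text
time_s: 12.72
tcp_pos: [0.4516, -0.249, 0.225]
eef_rot: [179.9, -0.0, -134.7]
contact_force: [-0.2, 1.2, -0.6]
gripper_width: 0.0094
gripper_force: 60.0
```

Emit:
jog_arm(
  deltas=[
    [[-1,0,0,0,0.15],[-1,0,0,0,0.15],[-1,0,0.5,0,0.15],[-1,0,1,0,0.15],[-1,0,1.5,0,0.15],[-1,0,2,0,0.15],[-1,0,2,0,0.07],[-1,0,2,0,0]],
  ],
)

```text
time_s: 13.72
tcp_pos: [0.4515, -0.1584, 0.225]
eef_rot: [179.9, 0.0, -79.3]
contact_force: [-0.1, 0.2, -0.5]
gripper_width: 0.0094
gripper_force: 60.0
```

Emit:
jog_arm(
  deltas=[
    [[-1,-0.1,2.5,0,0],[-1,-0.1,2.5,0,0],[-1,-0.1,2.5,0,0],[-1,-0.1,2.5,0,0],[-1,0,2.5,0,0],[-1,0,2.5,0,0],[-1,0,1.5,0,0],[-1,0,0.5,0,0]],
  ],
)

```text
time_s: 14.72
tcp_pos: [0.4477, 0.0115, 0.2253]
eef_rot: [180.0, -0.0, -79.3]
contact_force: [-0.1, 0.4, -0.9]
gripper_width: 0.0095
gripper_force: 60.0
```

Emit:
jog_arm(
  deltas=[
    [[-1,0,0,0,0],[-1,0,0,0,0],[-1,0,0,0,0],[-1,0,0,0,0]],
  ],
)

```text
time_s: 15.22
tcp_pos: [0.4478, 0.0106, 0.2256]
eef_rot: [-180.0, -0.0, -79.4]
contact_force: [-0.5, 0.6, -1.3]
gripper_width: 0.0095
gripper_force: 60.0
```

Run:
```python
from h import *
s=r.get_state();print(s["tcp_pos"],s["eef_rot"],s["contact_force"],s["moment"],s["gripper_width"],s["joints"])
a=r.capture("scene");cv2.imwrite("pics/s9.png",a);cv2.imwrite("pics/t9.png",r.capture("top"))
cv2.imwrite("pics/f.png",a)
```

```text
[0.44780869 0.01064519 0.22558291] [-1.79999683e+02 -1.52881941e-03 -7.94290071e+01] [-0.47367542  0.62559082 -1.2711755 ] [-0.07056036  0.05548435 -0.02088585] 0.009520432142073902 [ 2.67156971e+01 -5.28249364e-01 -2.82638437e+01  1.75864773e-03
 -6.22645265e+01 -1.61455227e+01]
```

View pics/f.png

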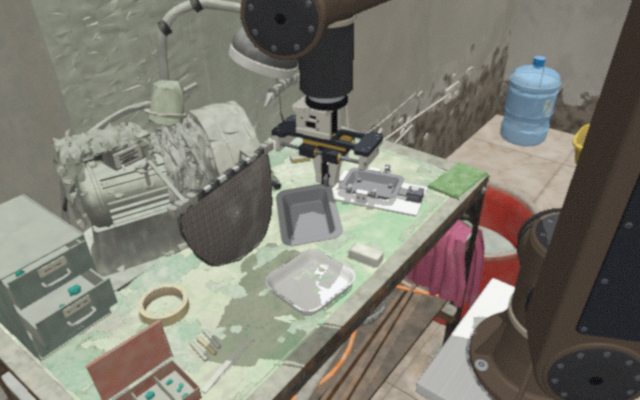

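The tray hangs above and beyond the white tray in the view, rim corners about (275,193), (330,186), (341,237) and (282,245). I'll check its middle and tilt.

Run:
```python
from h import *
np.set_printoptions(precision=3,suppress=True)
C=r.camera_info("scene");T=r.get_state()["tcp_pos"]
y=np.radians(16.4+119.8);X=np.array([np.cos(y),np.sin(y)]);Y=np.array([-X[1],X[0]]);e=(.814*X-.581*Y);n=(.581*X+.814*Y)
def pt(q,h,th):
    rel=np.array([q[0]+.07,q[1]-.05]);d=rel@np.array([.814,-.581]);w=rel@np.array([.581,.814])
    p=T.copy();p[:2]+=(d*np.cos(th)+h*np.sin(th))*e+w*n;p[2]+=h*np.cos(th)-d*np.sin(th);return p
for th in(.0,.1,.15,.2,.25,.3):
    print(th,[np.round(proj(C,pt(q,-.0228,th))) for q in((.075,.055),(.075,-.055),(-.075,-.055),(-.075,.055))],pt((0,0),-.036,th))
```

```text
0.0 [array([344., 229.]), array([279., 236.]), array([273., 188.]), array([330., 183.])] [0.432 0.095 0.19 ]
0.1 [array([344., 234.]), array([281., 243.]), array([274., 190.]), array([330., 182.])] [0.433 0.091 0.181]
0.15 [array([345., 236.]), array([282., 246.]), array([275., 191.]), array([331., 181.])] [0.433 0.089 0.177]
0.2 [array([345., 237.]), array([283., 249.]), array([275., 191.]), array([331., 181.])] [0.434 0.087 0.173]
0.25 [array([346., 239.]), array([284., 252.]), array([276., 192.]), array([331., 180.])] [0.434 0.084 0.169]
0.3 [array([346., 241.]), array([286., 255.]), array([276., 193.]), array([331., 180.])] [0.435 0.081 0.166]
```

The corners match a tilt of about 0.15 rad, with the middle at (0.433, 0.089), over the white tray's middle, and the underside about 0.16 m up. Handing in.

```bash
python3 -c "
from plant import r
print(r.close_job())"
```

```text
the job is handed in; nothing more can be done
None
```

I handed the job in at about 15 s of the 56 s; no verdict came back. The pin is home and the top tray is held by its tab at about 0.15 rad over the middle of the drip tray. The peel took a second try: at 35 N the pads lifted the far corner, so I eased the grip and reseated it at an estimated 0.16 rad before lifting. Its 8 mm stud distance is inferred from the images, not measured directly.

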